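# Set the length stop to its index

## Task

Two stop rails are fixed to the bench. On the longer rail, slide the stop block along its track until the block's middle line stands level with the brass index on the edge of that rail, then let go of it. Leave the stop block of the shorter rail where it is.

Things in the scene. Friction and masses are not known exactly. Their poses are not given: they have to be found in the camera images.
- long_stop_top (a point): Centre of the top of the pale wooden stop block on the longer rail. Block 28 mm wide across the rail, 30 mm along it, 38 mm tall, on a 32 x 30 x 6 mm foot; its top is 58.5 mm above the bench. A fine dark line over the middle of its top and robot-side face marks its centre. It only slides along the rail, cannot lift or turn. Axes: y along the rail, x across, z up.
- long_stop (a joint): Position in m of that block on its track: 0 at the rail's -y end, 0.18 at its +y end. It stays where it is left and needs about 3 N to move. The longer rail is a dark wooden bar 250 x 45 x 14 mm, fixed to the bench, with an aluminium track, ruler ticks and end blocks 18 mm high; the block's middle stands over the rail's middle at 0.09.
- long_index: Brass index of the longer rail: a fixed tab 20 mm wide and 20 mm high on the rail's robot-side edge, its 5 mm wide wedge pointing over the rail. Origin: on the rail's centre line at bench height, level with the wedge (the brass is 17 to 29 mm from it to -x). Axes: y along the rail, x across it away from the robot, z up. The block starts at least 40 mm to the -y side of it.
- short_stop_top (a point): Centre of the top of an equal stop block on the shorter rail (160 mm long, 45 mm wide, with a brass index of its own), also 58.5 mm above the bench. It is not to be moved. The two rails lie one behind the other, both running roughly left to right before the robot, about 165 mm apart; either may be the nearer.

How it is judged:
By the outcome, as a careful person would: the job done as asked, in the order asked, and still so for the second after the job is handed in, with the robot touching nothing.
It also fails if it takes over 32 s, if anything falls off the work surface, if the arm or the gripper's body presses on something with over 40 N, if the wrist force passes 120 N, or if a joint passes its speed limit or range.

## Robot

A 6-joint arm with a two-finger parallel gripper is mounted at the origin on a cart in front of the work surface, level with it; the furniture and walls round the work are solid. World frame = base frame: x ahead of the robot, y to its left, z up, the work surface at z = 0. Lengths are in m, angles in rad, forces in N, time in s.
With the tool pointing down it reaches from about 0.275 to 0.975 m from the base axis. Payload 8.4 kg.
Tool frame: the origin (TCP) lies midway between the tips of the shut fingers; the grasp point (between the pads) lies 19 mm behind it; y points along the fingers, z is the direction in which the jaws open and shut, and the axes are right-handed (so a half turn about y gives the same grasp; the last joint's range is limited). The gripper opens to 92 mm and grips with 3 to 60 N. Pads are 20 mm wide; open, the fingers measure 128 mm over their backs; the gripper's body (75 mm by 189 mm) begins 69 mm behind the grasp point.
Start: joints at [-1.123, 0.353, 1.633, -0, 1.155, -0.002], TCP at [0.272, -0.563, 0.215] pointing down, gripper open.
Joint ranges: [-2.63, 2.63], [-0.92, 2.1], [0.06, 2.66], [-1.3, 4.44], [0, 2.69], [-3.02, 3.02]. Speed limits (rad/s): [2.22, 2.22, 2.79, 3.14, 3.14, 3.14].

## Interface

Orientations are given as a 3x3 rotation matrix whose columns are the frame's x, y, z axes.
In Python, from workcell import ctrl, grab_frame, camera_params gives the robot as it stands. The module is installed in compiled form; this text tells all that it offers.
- The arm moves only by the tool drive_tool, never from a script. Its argument "targets" is a list of rows, each a list of 3 entries, a list of its own where there are three numbers: the opening, from 0 (shut) to 1 (fully open), then the shift along the tool's x, y, z in mm, then the turn about the tool's y in degrees. In form: [[grip, [dx, dy, dz], twist], ...]. A call has 1 to 20 rows; each row is the pose to reach, as a shift and turn from the pose commanded when the call began, along the tool's axes at that moment; what a row does not reach only later rows make up. A row lasts 1/12 s, in which the tool goes at most 41.7 mm and 7.16 degrees, less where a joint would pass 70% of its speed; a pose out of reach is approached as far as the arm can. A call with a gripper value outside its range is refused whole. The fingers move at their own pace and stop on an object; "newtons" is the grip in N (left out, the last holds). Time passes only in rows, so rows that repeat a pose let the fingers close. It gives the time, the measured TCP pose, the force and the opening at its end, in the units of the state.
- ctrl.state(): the state, without advancing time (a new reading comes with each control period).
- grab_frame(name): name is "scene" or "top" or "wrist"; returns the picture (384x512x3 uint8, red, green, blue); there is no depth.
- camera_params(name): a dict with "fx", "fy", "cx", "cy" (pixels), "pose" (4x4, takes a point from camera to world coordinates). Camera axes: x right, y up, looking along -z (the intrinsics and any distortion apply to the point x, -y, -z); pixel columns grow to the right and rows downward; lengths in m; the calibration is good to about 2 mm. The wrist camera is an equidistant fisheye: a pixel r from the principal point sees the ray r / f radians off the axis. A picture is of the moment at which its call begins: read the wrist's pose just before it. camera_params takes no time and is no camera call; for the wrist camera it gives the pose at the moment of the call.
- ctrl.sign_off(): hands the job in, once; it reports no verdict.
The state is a dict: "time_s": time; "joint_pos": joint angles; "dq": joint speeds; "tau": joint torques, N m; "eef_pos": TCP position; "eef_rot": TCP orientation; "contact_force": force on the tool from outside, world axes, zero at the start; "moment": the same for the moment, N m; "width": finger opening in m.
Only numpy, scipy, OpenCV 4.12 (cv2) and the standard library are available. Lean on these libraries where they do the work, as an engineer would, in place of code of your own. Each camera call takes 0.05 s, during which the arm holds its last target. There are 200 camera calls.

## Working session

There is one attempt and no reset: what is moved stays moved. The work goes in short steps, Python scripts to look and compute and a tool call to move; the robot and the scene stay as the last step left them, time stands still between calls to the robot, and variables do not carry over. Pictures are saved under pics/ and viewed, about 8 in all and at most 12, crops included, and the job is handed in when it is done.

Besides the shell and the picture viewer there is one more tool, called after "Request:" as a command line: name --argument value ..., lists and objects as JSON in quotes. drive_tool: Moves the arm, as the interface text tells. Its arguments: {"type":"object","properties":{"targets":{"type":"array","items":{"type":"array"}},"newtons":{"type":"number"}},"required":["targets"]}

```bash
mkdir -p pics; cat > h.py <<'E'
import numpy as np, cv2
from workcell import ctrl, grab_frame, camera_params
def shot(n,f):
    p=camera_params(n); im=grab_frame(n); cv2.imwrite(f'pics/{f}.png',im[:,:,::-1]); np.save(f'pics/{f}.npy',np.array([p],dtype=object),allow_pickle=True); return im,p
def ray(p,u,v):
    d=np.array([(u-p['cx'])/p['fx'],-(v-p['cy'])/p['fy'],-1.]); T=np.array(p['pose']); return T[:3,3],T[:3,:3]@d
def onz(p,u,v,z):
    o,d=ray(p,u,v); return o+d*(z-o[2])/d[2]
def proj(p,X):
    T=np.array(p['pose']); c=T[:3,:3].T@(np.array(X)-T[:3,3]); return p['cx']+p['fx']*c[0]/-c[2], p['cy']-p['fy']*c[1]/-c[2]
E
python3 - <<'E'
from h import *
for n in('scene','top'):
    im,p=shot(n,n+'0'); print(n,{k:np.round(v,4).tolist() for k,v in p.items() if not isinstance(v,str)})
a=cv2.imread('pics/scene0.png');b=cv2.imread('pics/top0.png')
cv2.imwrite('pics/top0x.png',cv2.resize(b,(800,600),interpolation=cv2.INTER_CUBIC))
cv2.imwrite('pics/scene0x.png',cv2.resize(a,(800,600),interpolation=cv2.INTER_CUBIC))
s=ctrl.state();print(s['time_s'],np.round(s['eef_rot'],3),s['width'],s['eef_pos'])
E
```

```text
scene {'fx': 450.8566, 'fy': 450.8566, 'cx': 254.8113, 'cy': 193.433, 'pose': [[0.4411, 0.55, -0.7092, -0.0525], [-0.8973, 0.2846, -0.3374, -0.3816], [0.0162, 0.7852, 0.6191, 0.5999], [0.0, 0.0, 0.0, 1.0]]}
top {'fx': 481.8193, 'fy': 481.8193, 'cx': 257.4806, 'cy': 190.1766, 'pose': [[-0.0091, 0.9932, -0.116, 0.4813], [-0.9998, -0.0072, 0.0162, -0.0968], [0.0153, 0.1161, 0.9931, 0.9012], [0.0, 0.0, 0.0, 1.0]]}
0.1 [[-0.901 -0.001  0.435]
 [-0.435  0.001 -0.901]
 [-0.    -1.    -0.001]] 0.092056524828568 [ 0.27155187 -0.56244623  0.21395213]
```

View pics/top0x.png

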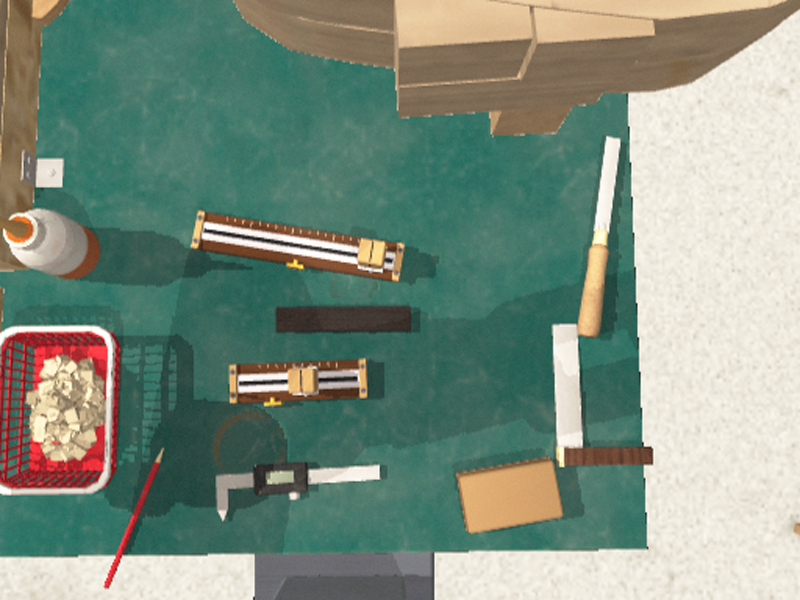

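View pics/scene0x.png

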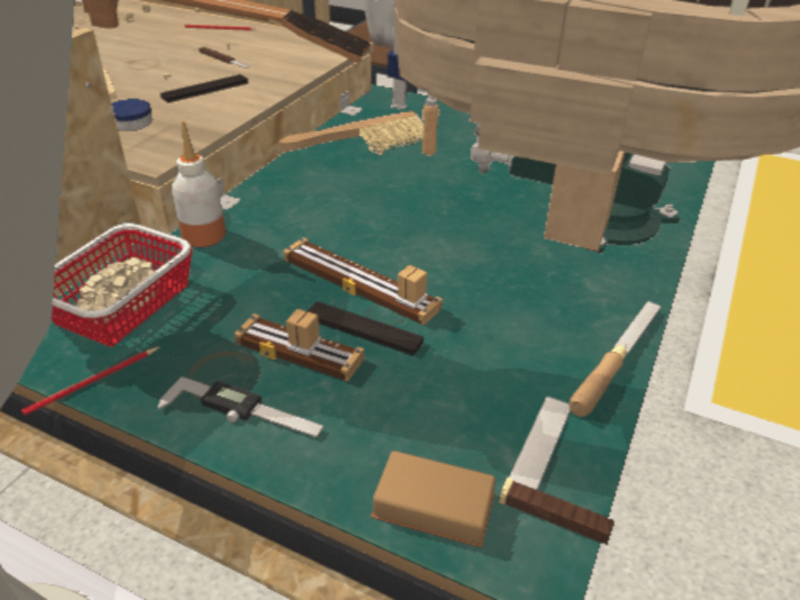

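Top view: the longer rail is the far one, running from about (197,230) to (402,262) in the 800x600 picture. Its block is at (371,252) and its brass index at (295,265). A tall wooden structure stands at the upper right.

```bash
python3 - <<'E'
from h import *
out=[]
for n,box in(('top',(110,125,270,190)),('scene',(170,145,290,210))):
    im=cv2.imread(f'pics/{n}0.png'); p=np.load(f'pics/{n}0.npy',allow_pickle=True)[0]
    hsv=cv2.cvtColor(im,cv2.COLOR_BGR2HSV); x0,y0,x1,y1=box
    for nm,lo,hi in(('brass',(20,190,150),(32,255,255)),('pale',(10,70,140),(22,170,255))):
        m=cv2.inRange(hsv,lo,hi); k,l,st,c=cv2.connectedComponentsWithStats(m)
        for i in range(1,k):
            if st[i,4]>8 and x0<c[i][0]<x1 and y0<c[i][1]<y1:
                print(n,nm,st[i],np.round(c[i],1),[np.round(onz(p,*c[i],z),4).tolist() for z in(.018,.0585)])
    cr=cv2.resize(im[y0:y1,x0:x1],None,fx=5,fy=5,interpolation=cv2.INTER_CUBIC); out.append(cr)
w=max(o.shape[1] for o in out)
out=[cv2.copyMakeBorder(o,0,0,0,w-o.shape[1],0) for o in out]
v=np.vstack(out); print(v.shape); cv2.imwrite('pics/crop0.png',cv2.resize(v,None,fx=min(1,600/v.shape[0]),fy=min(1,600/v.shape[0])))
E
```

```text
top pale [123 135   8  24 102] [126.4 146.6] [[0.6677, 0.1315, 0.018], [0.6592, 0.121, 0.0585]]
top pale [228 152  19  20 282] [237.1 161.4] [[0.6385, -0.0739, 0.018], [0.6313, -0.075, 0.0585]]
top pale [251 155   8  25  98] [254.2 167.2] [[0.6274, -0.1055, 0.018], [0.6207, -0.1051, 0.0585]]
scene pale [182 152  15  10  43] [188.8 156.7] [[0.667, 0.1319, 0.018], [0.617, 0.0962, 0.0585]]
scene pale [254 170  19  18 174] [262.4 177.1] [[0.6736, -0.0538, 0.018], [0.6231, -0.0766, 0.0585]]
scene pale [268 193  12  10  41] [273.2 197.3] [[0.6201, -0.1039, 0.018], [0.5733, -0.1232, 0.0585]]
scene pale [184 198  19  12 140] [192.6 203.7] [[0.5264, 0.0324, 0.018], [0.4861, 0.0036, 0.0585]]
(650, 800, 3)
```

View pics/crop0.png

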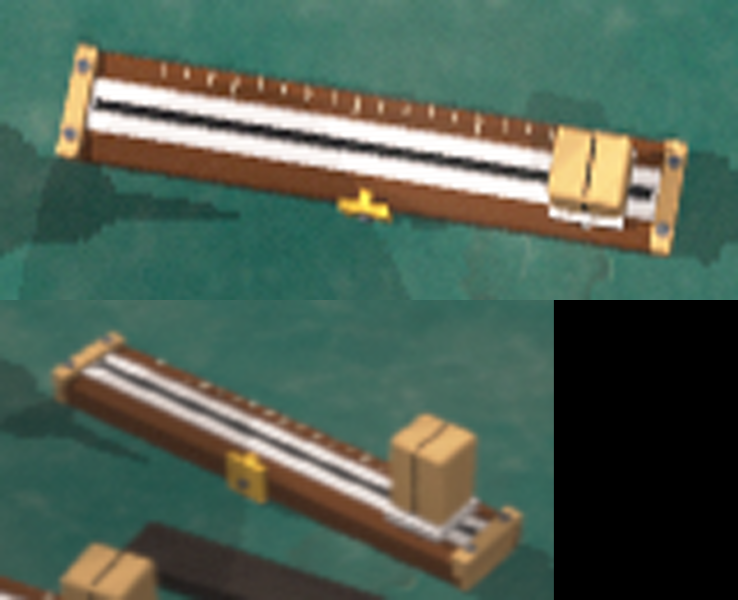

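The crop shows the wedge tip at about (364,192) and the middle line of the block top at about (591,165). Next I compute the rail frame, the two along-rail positions, and where the wooden post is.

```bash
python3 - <<'E'
from h import *
t=np.load('pics/top0.npy',allow_pickle=True)[0]; s=np.load('pics/scene0.npy',allow_pickle=True)[0]
A=onz(t,126.4,146.6,.018);B=onz(t,254.2,167.2,.018);u=(A-B)/np.linalg.norm(A-B);C=(A+B)/2
print('u',u,'C',C)
k=600/130
def st(x,y):return 110+x/k,125+y/k
def ss(x,y):return 170+x/k,145+(y-300)/k
n=np.array([u[1],-u[0],0])
def rep(nm,X):print(nm,np.round(X,4),'along',round((X-C)@u*1e3,1),'across',round((X-C)@n*1e3,1))
for z in(.014,.02):rep('wedge top',onz(t,*st(364,192),z));rep('wedge scene',onz(s,*ss(250,455),z))
rep('line top',onz(t,*st(591,165),.0585));rep('line scene',onz(s,*ss(431,432),.0585))
def tri(a,b):
    o1,d1=ray(t,*a);o2,d2=ray(s,*b);x=np.linalg.lstsq(np.c_[d1,-d2],o2-o1,rcond=None)[0];P,Q=o1+d1*x[0],o2+d2*x[1];return np.round((P+Q)/2,3),np.linalg.norm(P-Q)
f=.64
print('post',tri((556*f,134*f),(605*f,249*f)),tri((492*f,134*f),(548*f,240*f)))
print('post z0',onz(s,605*f,249*f,0),onz(s,548*f,240*f,0),onz(t,556*f,134*f,0),onz(t,492*f,134*f,0))
print('block above post', tri((398*f,117*f),(470*f,122*f)))
X0=ctrl.state();R=np.array(X0['eef_rot']);P=C+u*((onz(t,*st(591,165),.0585)-C)@u);P[2]=.15
print('shift mm',R.T@(P-X0['eef_pos'])*1e3,'P',P,'twist',np.degrees(np.arctan2(-u@R[:,0],-u@R[:,2])))
E
```

```text
u [0.167566   0.98586086 0.        ] C [0.64759087 0.01302055 0.018     ]
wedge top [0.63  0.016 0.014] along -0.0 across -17.8
wedge scene [0.635  0.0204 0.014 ] along 5.1 across -13.7
wedge top [0.629  0.0152 0.02  ] along -0.9 across -18.7
wedge scene [0.6279 0.0162 0.02  ] along -0.1 across -19.9
line top [ 0.6325 -0.0766  0.0585] along -90.9 across 0.1
line scene [ 0.6349 -0.0732  0.0585] along -87.1 across 1.9
post (array([ 0.762, -0.289,  0.084]), np.float64(0.009027405808188973)) (array([ 0.764, -0.215,  0.075]), np.float64(0.0033004124151729424))
post z0 [ 0.89904441 -0.27849742  0.        ] [ 0.88275524 -0.1931237   0.        ] [ 0.78897411 -0.30406552  0.        ] [ 0.78928026 -0.22450023  0.        ]
block above post (array([ 0.724, -0.105,  0.238]), np.float64(0.00010144633032260804))
shift mm [-536.16227747   64.30098633 -280.62353276] P [ 0.63236381 -0.07656658  0.15      ] twist 35.415213996407935
```

Request:
drive_tool --targets '[[1,[-417,14,-338],35.4],[1,[-417,14,-338],35.4],[1,[-417,14,-338],35.4],[1,[-417,14,-338],35.4],[1,[-417,14,-338],35.4],[1,[-417,14,-338],35.4],[1,[-417,14,-338],35.4],[1,[-417,14,-338],35.4],[1,[-417,14,-338],35.4],[1,[-417,14,-338],35.4],[1,[-417,14,-338],35.4],[1,[-417,14,-338],35.4],[1,[-417,14,-338],35.4],[1,[-417,14,-338],35.4],[1,[-417,14,-338],35.4]]' --newtons 20

```text
time_s: 1.35
eef_pos: [0.5007, -0.0751, 0.2002]
eef_rot: [[-0.987, -0.001, -0.163], [0.163, 0.0, -0.987], [0.001, -1.0, -0.0]]
contact_force: [-0.0, 0.1, 0.5]
width: 0.0915
```

```bash
python3 - <<'E'
from h import *
im,p=shot('wrist','w1'); print({k:np.round(v,4).tolist() for k,v in p.items() if not isinstance(v,str)})
im2,_=shot('scene','s1')
cv2.imwrite('pics/m1.png',cv2.resize(np.hstack([im,im2])[:,:,::-1],(800,300)))
t=np.load('pics/top0.npy',allow_pickle=True)[0]; s=np.load('pics/scene0.npy',allow_pickle=True)[0]
def tri(a,b):
    f=.64;o1,d1=ray(t,a[0]*f,a[1]*f);o2,d2=ray(s,b[0]*f,b[1]*f);x=np.linalg.lstsq(np.c_[d1,-d2],o2-o1,rcond=None)[0];P,Q=o1+d1*x[0],o2+d2*x[1];return np.round((P+Q)/2,3),round(np.linalg.norm(P-Q),4)
print(tri((397,85),(475,60)),tri((520,80),(630,90)),tri((395,67),(475,60)),tri((395,15),(478,10)))
st=ctrl.state();print(np.round(st['eef_pos'],4),np.round(st['eef_rot'],4))
E
```

```text
{'fx': 297.3186, 'fy': 297.3186, 'cx': 256.0112, 'cy': 187.2294, 'pose': [[-0.1627, 0.9551, 0.2476, 0.5697], [-0.9867, -0.1575, -0.0408, -0.0875], [0.0, -0.2509, 0.968, 0.3703], [0.0, 0.0, 0.0, 1.0]]}
(array([ 0.723, -0.104,  0.315]), np.float64(0.0015)) (array([ 0.749, -0.245,  0.291]), np.float64(0.0747)) (array([ 0.74 , -0.101,  0.31 ]), np.float64(0.003)) (array([ 0.756, -0.097,  0.363]), np.float64(0.0102))
[ 0.4998 -0.0774  0.2003] [[-9.861e-01 -9.000e-04 -1.664e-01]
 [ 1.664e-01 -3.000e-04 -9.861e-01]
 [ 9.000e-04 -1.000e+00  4.000e-04]]
```

View pics/m1.png

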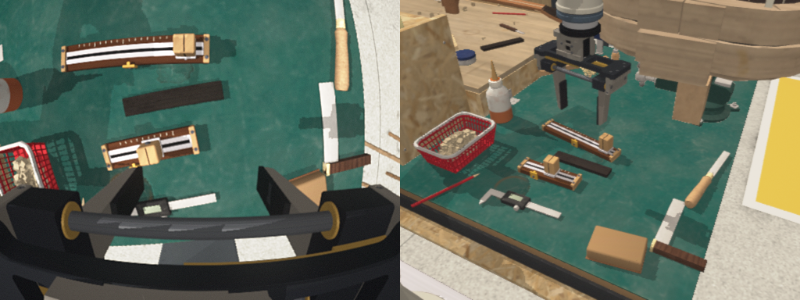

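The wrist camera sits about 70 mm to the +x side, close to the wooden structure (face x ≈ 0.72, from z ≈ 0.24 up). I turn the tool half round so the camera faces the robot, which also gives a view of the index side.

Request:
drive_tool --targets '[[1,[0,0,0],-90],[1,[0,0,0],-90],[1,[0,0,0],-90],[1,[0,0,0],-90],[1,[0,0,0],-90],[1,[0,0,0],-90],[1,[0,0,0],-90],[1,[0,0,0],-90],[1,[0,0,0],-90],[1,[0,0,0],-90],[1,[0,0,0],-90],[1,[0,0,0],-90],[1,[0,0,0],-90]]'

```text
time_s: 2.53
eef_pos: [0.4995, -0.079, 0.2005]
eef_rot: [[-0.163, -0.0, 0.987], [-0.987, -0.0, -0.163], [0.0, -1.0, -0.0]]
contact_force: [-0.5, -0.2, 0.5]
width: 0.0915
```

Request:
drive_tool --targets '[[1,[0,0,0],-90],[1,[0,0,0],-90],[1,[0,0,0],-90],[1,[0,0,0],-90],[1,[0,0,0],-90],[1,[0,0,0],-90],[1,[0,0,0],-90],[1,[0,0,0],-90],[1,[0,0,0],-90],[1,[0,0,0],-90],[1,[0,0,0],-90],[1,[0,0,0],-90],[1,[0,0,0],-90]]'

```text
time_s: 3.62
eef_pos: [0.4995, -0.079, 0.2005]
eef_rot: [[0.987, -0.0, 0.163], [-0.163, -0.0, 0.987], [-0.0, -1.0, -0.0]]
contact_force: [0.1, 0.3, -1.1]
width: 0.0915
```

Request:
drive_tool --targets '[[1,[30,30,6],0],[1,[60,60,12],0],[1,[90,80,18],0],[1,[115,95,22],0],[1,[131,110,25],0],[1,[131,110,25],0],[1,[131,110,25],0]]'

```text
time_s: 4.2
eef_pos: [0.6324, -0.0761, 0.0894]
eef_rot: [[0.986, -0.003, 0.169], [-0.169, 0.0, 0.986], [-0.003, -1.0, -0.0]]
contact_force: [1.0, 0.3, -0.7]
width: 0.0919
```

```bash
python3 - <<'E'
from h import *
im,p=shot('wrist','w2'); im2,_=shot('scene','s2')
cv2.imwrite('pics/m2.png',cv2.resize(np.hstack([im,im2])[:,:,::-1],(800,300)))
st=ctrl.state();print(st['time_s'],np.round(st['eef_pos'],4),np.round(st['eef_rot'],4),st['contact_force'],st['joint_pos'])
E
```

```text
4.3 [ 0.6325 -0.0756  0.0911] [[ 9.857e-01 -6.000e-04  1.687e-01]
 [-1.687e-01 -0.000e+00  9.857e-01]
 [-6.000e-04 -1.000e+00 -2.000e-04]] [ 0.43970725 -0.53196008 -0.06074736] [-1.21255501e-01  5.04331980e-01  1.70301550e+00 -1.52892926e-04
  9.34868072e-01 -1.52245030e+00]
```

View pics/m2.png

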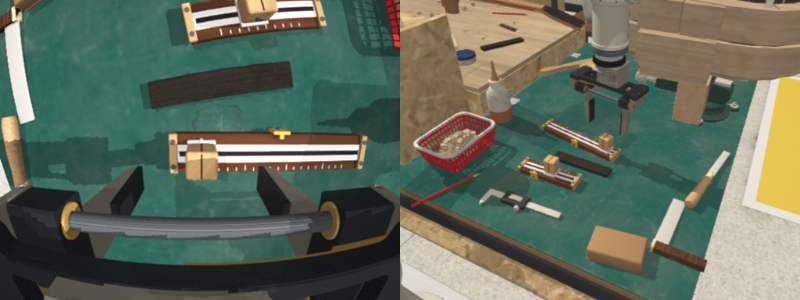

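Wrist view: the block (201,160 in the half picture) is centred between the fingers, and the index is at (281,132). I take a full-resolution crop to measure the wedge.

```bash
cat >> h.py <<'E'
def wonz(p,u,v,z):
    a,b=(u-p['cx'])/p['fx'],(v-p['cy'])/p['fy']; r=np.hypot(a,b); k=np.sin(r)/r if r else 1
    T=np.array(p['pose']); d=T[:3,:3]@np.array([a*k,-b*k,-np.cos(r)]); o=T[:3,3]; return o+d*(z-o[2])/d[2]
E
python3 - <<'E'
from h import *
im=cv2.imread('pics/w2.png'); p=np.load('pics/w2.npy',allow_pickle=True)[0]
cv2.imwrite('pics/c2.png',cv2.resize(im[155:235,210:380],None,fx=4.7,fy=4.7,interpolation=cv2.INTER_CUBIC))
hsv=cv2.cvtColor(im,cv2.COLOR_BGR2HSV);m=cv2.inRange(hsv,(20,170,110),(34,255,255))[155:190,320:400]
ys,xs=np.nonzero(m)
for y in np.unique(ys): print(y+155,xs[ys==y].min()+320,xs[ys==y].max()+320)
E
```

```text
(no output)
```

View pics/c2.png

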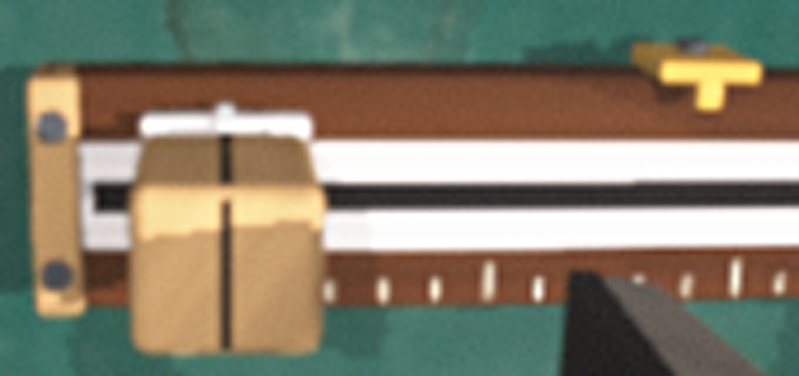

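Request:
drive_tool --targets '[[1,[0,30,0],0],[1,[0,59,0],0],[1,[0,59,0],0]]'

```text
time_s: 4.55
eef_pos: [0.6297, -0.0746, 0.0286]
eef_rot: [[0.986, -0.006, 0.168], [-0.168, 0.001, 0.986], [-0.006, -1.0, -0.0]]
contact_force: [-0.7, 0.3, -0.7]
width: 0.092
```

Crop: wedge tip at (709,107) and middle line on the block top at (226,205–345). The +y finger is well clear of the block. Closing now.

Request:
drive_tool --targets '[[0,[0,0,0],0],[0,[0,0,0],0],[0,[0,0,0],0],[0,[0,0,0],0],[0,[0,0,0],0],[0,[0,0,0],0],[0,[0,0,0],0],[0,[0,0,0],0]]' --newtons 20

```text
time_s: 5.22
eef_pos: [0.6337, -0.0744, 0.0318]
eef_rot: [[0.986, 0.0, 0.167], [-0.167, -0.0, 0.986], [0.0, -1.0, 0.0]]
contact_force: [-0.0, -0.4, -0.6]
width: 0.0407
```

```bash
python3 - <<'E'
from h import *
p=np.load('pics/w2.npy',allow_pickle=True)[0]
u=np.array([.1676,.9859,0]);C=np.array([.6476,.0130,.018]);n=np.array([u[1],-u[0],0])
def rep(nm,x,y,z):
    X=wonz(p,210+x/4.7,155+y/4.7,z);print(nm,z,np.round(X,4),'along',round((X-C)@u*1e3,1),'across',round((X-C)@n*1e3,1))
for z in(.014,.018,.02):rep('wedge tip',709,107,z);rep('wedge root',710,88,z)
rep('top line',227,205,.0585);rep('top line',227,345,.0585);rep('foot',224,103,.0205);rep('foot',224,103,.014)
rep('endblk',54,200,.018)
s=ctrl.state();print(s['time_s'],s['eef_pos'],s['width'],s['contact_force'],'along',(s['eef_pos']-C)@u)
print('cam up axis',np.array(p['pose'])[:3,:3].T@u)
E
```

```text
wedge tip 0.014 [0.6325 0.0168 0.014 ] along 1.2 across -15.5
wedge root 0.014 [0.6289 0.0173 0.014 ] along 1.1 across -19.1
wedge tip 0.018 [0.6314 0.0154 0.018 ] along -0.3 across -16.4
wedge root 0.018 [0.6279 0.016  0.018 ] along -0.4 across -20.0
wedge tip 0.02 [0.6309 0.0148 0.02  ] along -1.1 across -16.8
wedge root 0.02 [0.6273 0.0153 0.02  ] along -1.1 across -20.4
top line 0.0585 [ 0.6227 -0.0738  0.0585] along -89.7 across -10.0
top line 0.0585 [ 0.6451 -0.0776  0.0585] along -89.7 across 12.7
foot 0.0205 [ 0.6154 -0.0728  0.0205] along -90.0 across -17.4
foot 0.014 [ 0.6168 -0.073   0.014 ] along -90.0 across -16.0
endblk 0.018 [ 0.6284 -0.1062  0.018 ] along -120.7 across 1.0
5.2167 [ 0.63370309 -0.07438225  0.03176367] 0.04068002425085492 [-0.02739557 -0.43444987 -0.56625361] along -0.0884792822839769
cam up axis [1.00004353e+00 1.01381400e-03 6.98869656e-04]
```

Request:
drive_tool --targets '[[0,[0,0,0],0],[0,[0,0,0],0],[0,[0,0,0],0],[0,[0,0,0],0],[0,[0,0,0],0]]' --newtons 20

```text
time_s: 5.63
eef_pos: [0.6336, -0.0745, 0.0316]
eef_rot: [[0.986, -0.0, 0.167], [-0.167, -0.0, 0.986], [-0.0, -1.0, -0.0]]
contact_force: [-0.7, -0.8, 0.7]
width: 0.03
```

Request:
drive_tool --targets '[[0,[0,0,8],0],[0,[0,0,20],0],[0,[0,0,34],0],[0,[0,0,48],0],[0,[0,0,62],0],[0,[0,0,74],0],[0,[0,0,83],0],[0,[0,0,88],0],[0,[0,0,88],0],[0,[0,0,88],0],[0,[0,0,88],0]]'

```text
time_s: 6.55
eef_pos: [0.6484, 0.0128, 0.0315]
eef_rot: [[0.986, 0.0, 0.167], [-0.167, 0.001, 0.986], [0.0, -1.0, 0.001]]
contact_force: [2.6, 3.9, -1.5]
width: 0.0303
```

```bash
python3 - <<'E'
from h import *
im,p=shot('wrist','w3'); s=ctrl.state(); print(s['time_s'],np.round(s['eef_pos'],4),s['width'],s['contact_force'])
t,_=shot('top','t3')
a=cv2.resize(im[150:270,170:330,::-1],(800,600),interpolation=cv2.INTER_CUBIC);cv2.imwrite('pics/c3.png',a)
E
```

```text
6.6 [0.6484 0.0125 0.0316] 0.029681795312743696 [ 0.38139839  2.2315266  -1.13229421]
```

View pics/c3.png

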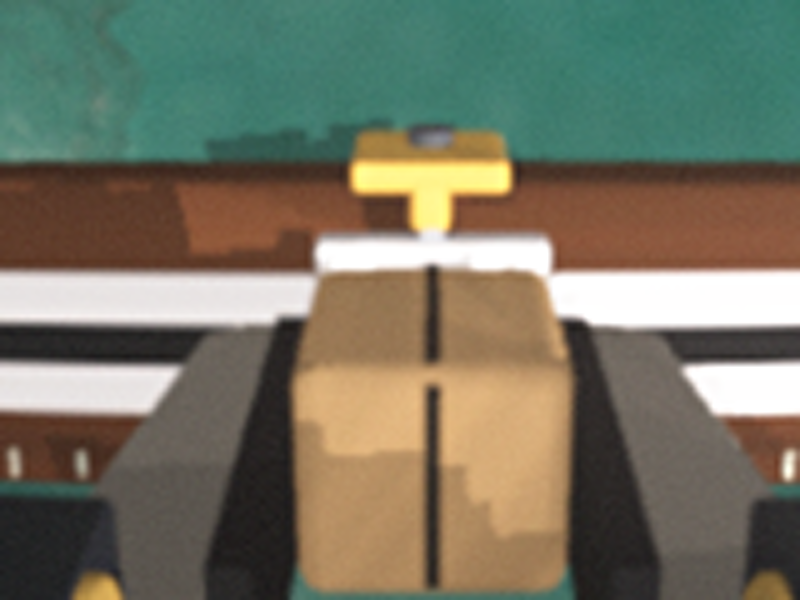

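The wedge centre is at x ≈ 432 and the middle line at x ≈ 432 (about 8 px/mm), straight below the camera, so they agree to within about 0.2 mm. Releasing and lifting.

Request:
drive_tool --targets '[[0.5,[0,0,0],0],[0.7,[0,0,0],0],[0.7,[0,0,0],0],[0.7,[0,0,0],0],[0.7,[0,0,0],0],[0.7,[0,-20,0],0],[0.7,[0,-45,0],0],[0.7,[0,-70,0],0],[0.7,[0,-70,0],0],[0.7,[0,-70,0],0]]'

```text
time_s: 7.48
eef_pos: [0.6495, 0.0123, 0.1032]
eef_rot: [[0.986, 0.003, 0.167], [-0.167, 0.0, 0.986], [0.003, -1.0, 0.001]]
contact_force: [-0.6, 0.3, -0.7]
width: 0.0642
```

```bash
python3 - <<'E'
from h import *
im,p=shot('wrist','w4'); s=ctrl.state(); print(s['time_s'],np.round(s['eef_pos'],4),s['width'],s['contact_force'])
a=cv2.resize(im[150:240,196:316,::-1],(800,600),interpolation=cv2.INTER_CUBIC);cv2.imwrite('pics/c4.png',a)
E
```

```text
7.5333 [0.6484 0.0123 0.1018] 0.06423610418128113 [-0.29367371 -0.19137772 -0.2624686 ]
```

View pics/c4.png

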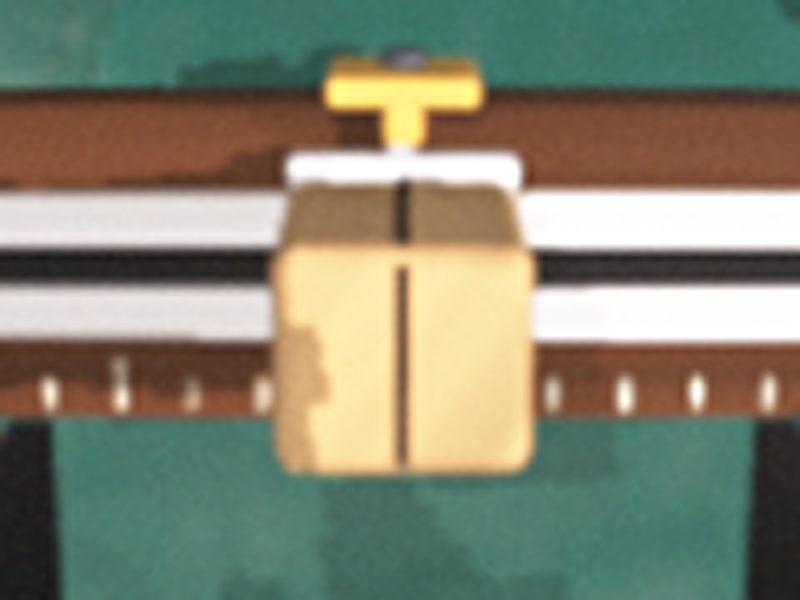

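Released: wedge centre and tab at x ≈ 404, line at x ≈ 402 (about 8 px/mm), so within about 0.3 mm. The gripper is clear above the block. Handing in.

```bash
python3 -c "
from workcell import ctrl; print(ctrl.sign_off())"
```

```text
the job is handed in; nothing more can be done
None
```

I slid the stop block on the longer rail (the far one) about 88 mm in +y, let go of it and lifted the gripper clear. The job is handed in at about 7.5 s of robot time.

- **Alignment:** in the last wrist picture, taken after release, the block's middle line and the brass wedge agree to about 0.3 mm.
- **Clearance:** the tool force read near zero, with the fingers open and about 40 mm above the block.
- **Shorter rail:** I never touched its block. I did not measure its position again at the end.
- **Disagreement:** before the move, the scene camera put the block 3 to 4 mm further along than the top and wrist cameras, and the index about 1 mm off. I went by the top and wrist views.

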